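# Set the sine plate to 30 degrees on its spacer block

## Robot

A 6-joint arm with a two-finger parallel gripper is mounted at the origin on the work surface. World frame = base frame: x ahead of the robot, y to its left, z up, the work surface at z = 0. Lengths are in m, angles in rad, forces in N, time in s.
With the tool pointing down it reaches from about 0.4 to 0.825 m from the base axis. Payload 7 kg.
Tool frame: the origin (TCP) lies midway between the tips of the shut fingers; the grasp point (between the pads) lies 19 mm behind it; z points along the fingers, y is the line along which they close (so a half turn about z gives the same grasp; the last joint's range is limited). The gripper opens to 88 mm and grips with 3 to 60 N. Pads are 19 mm wide; open, the fingers measure 130 mm over their backs; the gripper's body (78 mm by 193 mm) begins 47 mm behind the grasp point.
Start: joints at [-1.031, 0.359, 0.012, 0, -1.224, -0.288], TCP at [0.168, -0.654, 0.227] pointing down, gripper open.
Joint ranges: [-3.07, 3.07], [-1.43, 2.12], [-1.02, 1.25], [-3.03, 1.67], [-3.05, -0], [-3.03, 3.03]. Speed limits (rad/s): [2.39, 2.39, 3.01, 3.14, 3.14, 3.14].

## Interface

Orientations are given as a unit quaternion [x, y, z, w].
In Python, from rig import get_state, snapshot, sign_off gives the robot as it stands.
- The arm moves only by the tool servo_tool, never from a script. Its argument "rows" is a list of rows, each a list of 7 numbers: the opening in per cent of the stroke, from 0 (shut) to 100 (fully open), then the shift along the tool's x, y, z in mm, then the turn, a rotation vector about the tool's x, y, z in degrees. A call has 1 to 8 rows; each row is the pose to reach, as a shift and turn from the pose commanded when the call began, along the tool's axes at that moment; what a row does not reach only later rows make up. A row lasts 1/12 s, in which the tool goes at most 41.7 mm and 7.16 degrees, less where a joint would pass 70% of its speed; a pose out of reach is approached as far as the arm can. A call with a gripper value outside its range is refused whole. The fingers move at their own pace and stop on an object; "squeeze" is the grip in N (left out, the last holds). Time passes only in rows, so rows that repeat a pose let the fingers close. It gives the time, the measured TCP pose, the force, the opening and the grip force at its end, in the units of the state.
- get_state(): the state, without advancing time (a new reading comes with each control period).
- snapshot(name): name is "scene" or "top" or "wrist"; returns a dict with "image" (400x640x3 uint8, blue, green, red), "mtx" (3x3 intrinsics, pixels), "R" (3x3) and "t" (3): a world point X has camera coordinates R X + t. Camera axes: x right, y down, z forward; pixel columns grow to the right and rows downward; lengths in m; the calibration is good to about 2 mm. A picture is of the moment at which its call begins. There is no depth.
- sign_off(): hands the job in; it is judged then, once.
The state is a dict: "time_s": time; "qpos": joint angles; "joint_velocities": joint speeds; "joint_torque": joint torques, N m; "tool_pos": TCP position; "eef_rot": TCP orientation; "force": force on the tool from outside, world axes, zero at the start; "wrist_torque": the same for the moment, N m; "width": opening from 0.0 (shut) to 1.0 (fully open); "finger_force": force on a finger pad.
Only numpy, scipy, OpenCV 4.12 (cv2) and the standard library are available. Lean on these libraries where they do the work, as an engineer would, in place of code of your own. Each camera call takes 0.05 s, during which the arm holds its last target. There are 200 camera calls.

## Task

Set the sine plate to 30 degrees: tilt its hinged plate up by the black handle bar so that it stays up, stand the red 60 mm spacer block flat and squarely inside the yellow outline on the base, then lower the plate until its roller rests on the red block. Leave the blue and green blocks where they are and let go of everything at the end.

Things in the scene. Friction and masses are not known exactly. Their poses are not given: they have to be found in the camera images.
- sinebase: Base of the sine plate: grey plate 250 x 120 x 20 mm bolted to the bench, origin at the centre of its underside, z up. x runs along its length, from the hinge (105 mm behind the origin) to the open end. The hinged bright steel plate on it is 150 x 88 x 14 mm and starts nearly lying down.
- hinge (a point): Middle of the plate's hinge axis, 30 mm above the bench. x points level along the base from the hinge to the plate's free end, y along the hinge axis, z up. The plate's upper face is 28 mm and its underside 14 mm off the hinge axis; its free end is 140 mm from the axis.
- roller (a point): Centre of the dark roller under the plate's free end: 20 mm diameter, 84 mm long, parallel to the hinge, 120 mm from the hinge axis (the sine length). At joint 0 it touches the base; resting on a 60 mm block its centre is 90 mm above the bench.
- outline (a point): Centre of the yellow painted outline (110 x 42 mm) on the base's upper face, 20 mm above the bench: the place for the block, 130 mm from the hinge axis, partly covered while the plate lies down. x, its long side, points away from the hinge, z up. A block standing here is under the roller when the plate comes down to it.
- handle (a point): Middle of the black round handle bar (14 mm diameter, 84 mm long, parallel to the hinge) on two posts 72 mm apart at the plate's free end. It is 36 mm above the plate's upper face, and seen from the hinge axis 128 mm out along the plate and 64 mm off it. Axes of the plate: x away from the hinge, y along the bar, z out of the upper face. Pinch it between the posts; it can turn in the fingers.
- sineplate (a joint): Tilt of the plate in rad: 0 lying flat, grows as the free end rises, at most 1.2. The stiff hinge holds the 0.7 kg plate wherever it is left: lifting takes about 1.3 N m, pushing down about 0.3 to 0.5 N m. With the roller resting on a 60 mm block it reads 0.524 (30 degrees).
- red_center (a point): Centre of the red spacer block (100 mm long in x, 32 mm wide in y, 60 mm high in z, about 0.5 kg), loose, standing on the bench; the point is half-way up, 30 mm above its underside. Thin bare-metal bands near both ends.
- blue_center (a point): Centre of the blue spacer block (100 x 32 x 45 mm high), standing on the bench near the red one. Not to be moved.
- green_center (a point): Centre of the green spacer block (100 x 32 x 30 mm high), standing on the bench near the others. Not to be moved.

How it is judged:
By the outcome, as a careful person would: the job done as asked, in the order asked, and still so for the second after the job is handed in, with the robot touching nothing.
It also fails if it takes over 72 s, if anything falls off the work surface, if the arm or the gripper's body presses on something with over 40 N, if the wrist force passes 120 N, or if a joint passes its speed limit or range.

## Working session

There is one attempt and no reset: what is moved stays moved. The work goes in short steps, Python scripts to look and compute and a tool call to move; the robot and the scene stay as the last step left them, time stands still between calls to the robot, and variables do not carry over. Pictures are saved under pics/ and viewed, at most 10 in all, crops included, and the job is handed in when it is done.

Besides the shell and the picture viewer there is one more tool, called after "Request:" by a JSON object that holds its "method" and its "body". servo_tool: Moves the arm, as the interface text tells. Its arguments: {"type":"object","properties":{"rows":{"type":"array","items":{"type":"array","items":{"type":"number"}}},"squeeze":{"type":"number"}},"required":["rows"]}

```bash
mkdir -p pics
cat > h.py <<'E'
import numpy as np, cv2
from rig import get_state, snapshot, sign_off
from scipy.spatial.transform import Rotation as Ro
def ray(s,px,z):
    d=s["R"].T@np.linalg.inv(s["mtx"])@np.array([px[0],px[1],1.]); c=-s["R"].T@s["t"]
    return c+d*(z-c[2])/d[2]
def proj(s,X):
    p=s["mtx"]@(s["R"]@np.array(X)+s["t"]); return p[:2]/p[2]
def tool():
    st=get_state(); return np.array(st["tool_pos"]),Ro.from_quat(st["eef_rot"])
def rel(pos,R=None):
    p,r=tool(); print("shift mm",(r.inv().apply(np.array(pos)-p)*1000).round(1))
    if R is not None: print("turn deg",np.degrees((r.inv()*R).as_rotvec()).round(2))
E
python3 - <<'E'
from h import *
import pickle
S={}
for n in("scene","top","wrist"):
    s=snapshot(n);S[n]=s;cv2.imwrite(f"pics/{n}0.png",s["image"]);print(n,-s["R"].T@s["t"])
pickle.dump(S,open("s0.pkl","wb"))
cv2.imwrite("pics/both0.png",cv2.resize(np.vstack([S["scene"]["image"],S["top"]["image"]]),(480,600)))
print(get_state())
E
```

```text
scene [ 1.35404085 -0.16320596  0.57280168]
top [ 0.48778189 -0.07873554  0.816766  ]
wrist [ 0.10062313 -0.67019819  0.38411838]
{'time_s': 0.15, 'qpos': array([-1.03093052e+00,  3.59225719e-01,  1.12799243e-02, -2.34512741e-04,
       -1.22412532e+00, -2.88131614e-01]), 'joint_velocities': array([-0.00086347, -0.00182851,  0.00319574,  0.00141303,  0.00112507,
        0.00051874]), 'joint_torque': array([ 1.20571030e-04, -5.83277857e+01,  2.93290722e+01,  7.00119898e+00,
        8.80970765e-03, -1.24193134e-04]), 'tool_pos': array([ 0.16802554, -0.65336872,  0.22584399]), 'eef_rot': array([-1.25495398e-01,  9.92093991e-01,  6.27900918e-04, -1.55466476e-04]), 'force': array([ 0.1244023 , -1.39088342,  0.62110939]), 'wrist_torque': array([ 0.02113202, -0.00474355, -0.00977349]), 'finger_force': 0.0, 'width': 0.9993309165321909}
```

View pics/top0.png

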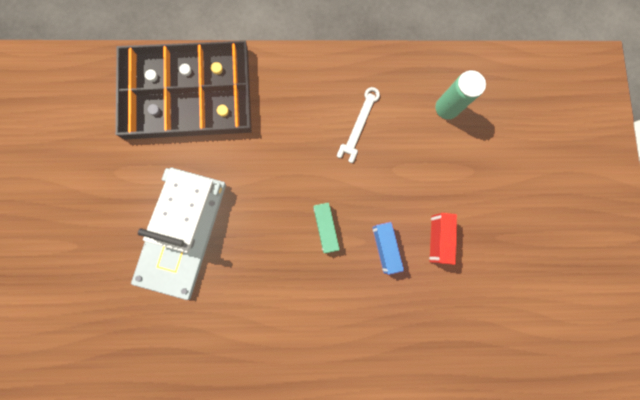

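View pics/scene0.png

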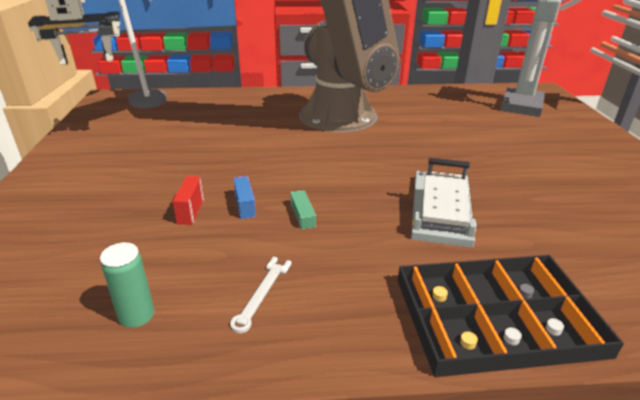

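The top view shows the base with corners near (165,170), (224,182), (190,299), (133,287). The handle runs from (140,234) to (184,242) and faces the robot. The blocks are red at (444,239), blue at (388,248) and green at (327,228). The scene view shows red at the left and the sine plate at the right, with its hinge towards the camera.

Run:
```python
from h import *
import pickle
S=pickle.load(open("s0.pkl","rb")); s=S["top"]; im=s["image"]; hsv=cv2.cvtColor(im,cv2.COLOR_BGR2HSV)
def rect(mask,z,name):
    cs,_=cv2.findContours(mask.astype(np.uint8),cv2.RETR_EXTERNAL,cv2.CHAIN_APPROX_NONE)
    c=max(cs,key=cv2.contourArea)
    P=np.array([ray(s,p,z)[:2] for p in c[:,0].astype(float)],np.float32)
    r=cv2.minAreaRect(P*1000); b=cv2.boxPoints(r)
    print(name,cv2.contourArea(c),"c",np.round(r[0],1),"size",np.round(r[1],1),"ang",round(r[2],1), "box",b.round(0).tolist())
H,Sa,V=cv2.split(hsv); H=H.astype(int)
red=((H<6)|(H>174))&(Sa>180)
print(np.percentile(V[red],[5,25,50,75,95]))
print(V[239,428:460], Sa[239,428:460])
for t in (150,180,200): rect(red&(V>t),.06,f"red{t}")
rect((H>100)&(H<125)&(Sa>120)&(V>60),.045,"blue"); rect((H>60)&(H<95)&(Sa>80)&(V>60)&(np.arange(400)[:,None]>180),.03,"green")
roi=np.zeros(V.shape,bool); roi[160:305,120:235]=1
base=(roi&(Sa<70)&(V>90)).astype(np.uint8); rect(cv2.morphologyEx(base,cv2.MORPH_CLOSE,np.ones((9,9))),.02,"base")
dark=roi&(V<60); rect(dark,.1,"handle")
ye=roi&(H>20)&(H<35)&(Sa>90)&(V>150); rect(ye,.02,"yellow")
cv2.imwrite("pics/c0.png",np.hstack([cv2.resize(im[160:305,120:235],None,fx=4,fy=4,interpolation=cv2.INTER_CUBIC)[:, :],cv2.resize(im[195:285,420:470],(320,580),interpolation=cv2.INTER_CUBIC)]))
# scene handle
s2=S["scene"]; v2=cv2.cvtColor(s2["image"],cv2.COLOR_BGR2HSV)[...,2]
m=np.zeros(v2.shape,bool); m[155:175,420:475]=1; m&=v2<60; ys,xs=np.nonzero(m)
print("scene handle x",xs.min(),xs.max(),"ys", ys[xs<xs.min()+4].mean(),ys[xs>xs.max()-4].mean())
```

```text
[223. 231. 255. 255. 255.]
[183 189 206 220 224 224 223 224 224 224 224 233 253 255 255 255 255 255
 255 255 255 255 255 255 255 255 255 252 189 119 113 112] [137 143 162 181 183 182 184 183 181 182 181 183 183 181 182 180 182 183
 180 182 182 180 182 184 181 182 180 183 178 137 131 130]
red150 941.5 c [ 510.6 -366.5] size [48.4 97.8] ang 85.7 box [[460.0, -387.0], [558.0, -394.0], [561.0, -346.0], [464.0, -339.0]]
red180 941.5 c [ 510.6 -366.5] size [48.4 97.8] ang 85.7 box [[460.0, -387.0], [558.0, -394.0], [561.0, -346.0], [464.0, -339.0]]
red200 941.5 c [ 510.6 -366.5] size [48.4 97.8] ang 85.7 box [[460.0, -387.0], [558.0, -394.0], [561.0, -346.0], [464.0, -339.0]]
blue 719.5 c [ 492.3 -258.6] size [95.7 35. ] ang 12.0 box [[442.0, -251.0], [449.0, -286.0], [543.0, -266.0], [536.0, -232.0]]
green 310.0 c [ 535.1 -134.8] size [90.9 28.6] ang 12.7 box [[488.0, -131.0], [494.0, -159.0], [583.0, -139.0], [576.0, -111.0]]
base 7598.0 c [535.4 176.9] size [145.9 252.4] ang 73.7 box [[394.0, 142.0], [636.0, 71.0], [677.0, 212.0], [435.0, 282.0]]Traceback (most recent call last):
  File "<stdin>", line 18, in <module>
  File "<stdin>", line 6, in rect
ValueError: max() iterable argument is empty
```

```bash
cat > m1.py <<'E'
from h import *
import pickle
S=pickle.load(open("s0.pkl","rb")); s=S["top"]; im=s["image"]; hsv=cv2.cvtColor(im,cv2.COLOR_BGR2HSV)
H,Sa,V=cv2.split(hsv); H=H.astype(int)
def rect(mask,z,name):
    cs,_=cv2.findContours(mask.astype(np.uint8),cv2.RETR_EXTERNAL,cv2.CHAIN_APPROX_NONE)
    c=max(cs,key=cv2.contourArea)
    P=np.array([ray(s,p,z)[:2] for p in c[:,0].astype(float)],np.float32)
    r=cv2.minAreaRect(P*1000); print(name,"c",np.round(r[0],1),"size",np.round(r[1],1),"ang",round(r[2],1))
red=((H<6)|(H>174))&(Sa>165); rect(red&(V>242),.06,"redtop")
roi=np.zeros(V.shape,bool); roi[225:250,130:192]=1
rect(roi&(V<90),.096,"handle")
roi[160:305,120:235]=1
ye=roi&(H>18)&(H<38)&(Sa>60)&(V>150); print(ye.sum()); rect(ye,.02,"yellow")
for p in [(165,170),(224,182),(190,299),(133,287)]: print(p,ray(s,p,.02).round(3))
cv2.imwrite("pics/c0.png",np.hstack([cv2.resize(im[160:305,120:235],(460,580),interpolation=cv2.INTER_CUBIC),cv2.resize(im[195:285,420:470],(320,580),interpolation=cv2.INTER_CUBIC)]))
s2=S["scene"]; v2=cv2.cvtColor(s2["image"],cv2.COLOR_BGR2HSV)[...,2]
m=np.zeros(v2.shape,bool); m[155:175,420:475]=1; m&=v2<70; ys,xs=np.nonzero(m)
a=(xs.min(),ys[xs<xs.min()+4].mean()); b=(xs.max(),ys[xs>xs.max()-4].mean())
for z in(.09,.096,.102): print("scene handle",z,a,b,(ray(s2,a,z)/2+ray(s2,b,z)/2).round(4))
E
python3 m1.py
```

```text
redtop c [ 511.3 -375.7] size [31.1 98.4] ang 83.6
handle c [505.9 139. ] size [0. 0.] ang 0.0
110
yellow c [476.8 186.5] size [42.4 42.3] ang 73.8
(165, 170) [0.664 0.203 0.02 ]
(224, 182) [0.637 0.078 0.02 ]
(190, 299) [0.398 0.142 0.02 ]
(133, 287) [0.423 0.257 0.02 ]
scene handle 0.09 (np.int64(429), np.float64(162.0)) (np.int64(467), np.float64(166.15384615384616)) [0.4937 0.1856 0.09  ]
scene handle 0.096 (np.int64(429), np.float64(162.0)) (np.int64(467), np.float64(166.15384615384616)) [0.5044 0.1813 0.096 ]
scene handle 0.102 (np.int64(429), np.float64(162.0)) (np.int64(467), np.float64(166.15384615384616)) [0.5151 0.1769 0.102 ]
```

View pics/c0.png

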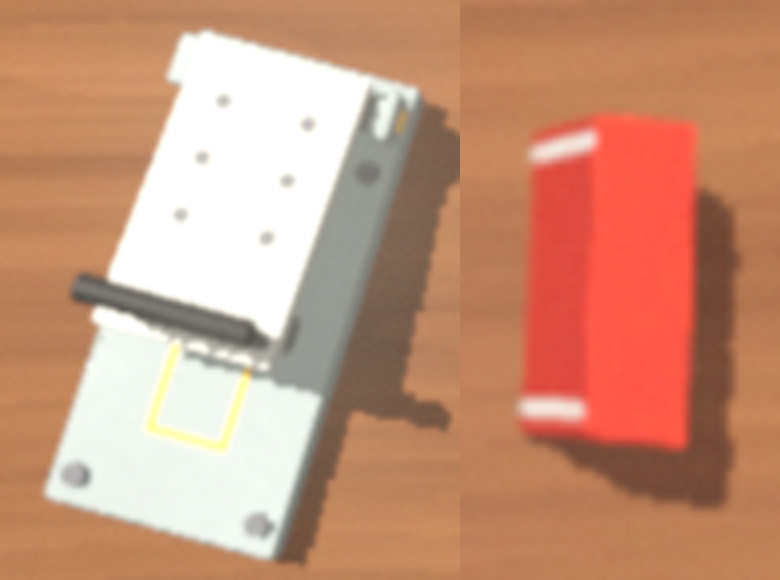

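The crop shows the handle centre at about (162,238) and its ends at (139,232) and (185.5,244). The outline's end edge is visible, and the red block's top is free. Next I work out the geometry and the first approach.

```bash
cat >> h.py <<'E'
def down(ang,tilt=0,axis=None):
    y=np.array([np.cos(ang),np.sin(ang),0]); z=np.array([0,0,-1.]); R=Ro.from_matrix(np.c_[np.cross(y,z),y,z])
    return R if axis is None else Ro.from_rotvec(np.array(axis)*tilt)*R
def isect(s1,p1,s2,p2):
    A=[];b=[]
    for s,p in((s1,p1),(s2,p2)):
        d=s["R"].T@np.linalg.inv(s["mtx"])@np.array([p[0],p[1],1.]); d/=np.linalg.norm(d); c=-s["R"].T@s["t"]
        M=np.eye(3)-np.outer(d,d); A.append(M); b.append(M@c)
    return np.linalg.lstsq(np.vstack(A),np.hstack(b),rcond=None)[0]
E
python3 - <<'E'
from h import *
import pickle
S=pickle.load(open("s0.pkl","rb"))
h=isect(S["top"],(162.1,237.75),S["scene"],(448,164.1)); print("handle",h)
a=ray(S["top"],(138.75,231.75),h[2]);b=ray(S["top"],(185.5,243.75),h[2]);print(a,b,np.linalg.norm(a-b))
p,r=tool();print(r.as_matrix().round(3))
R=down(np.radians(164)); Rr=down(np.radians(83.6+0))
print("via"); rel([.47,-.30,.30],Rr); print("handle above"); rel([h[0],h[1],.20],R)
E
```

```text
handle [0.51801667 0.17485178 0.10325613]
[0.52944558 0.21666517 0.10325613] [0.5061086  0.13045262 0.10325613] 0.08931528000915809
[[-0.969 -0.249 -0.   ]
 [-0.249  0.969  0.001]
 [ 0.     0.001 -1.   ]]
via
shift mm [-380.4  267.1  -73.9]
turn deg [ 7.000e-02 -2.000e-02  2.082e+01]
handle above
shift mm [-545.2  714.9   26.7]
turn deg [ 7.000e-02  3.000e-02 -5.958e+01]
```

Request:
{"method": "servo_tool", "body": {"rows": [[100, -40, 20, -20, 0, 0, 0], [100, -80, 40, -40, 0, 0, 0], [100, -120, 55, -60, 0, 0, 0], [100, -160, 75, -74, 0, 0, 0], [100, -200, 95, -74, 0, 0, 0], [100, -240, 110, -74, 0, 0, 0], [100, -280, 130, -74, 0, 0, 0], [100, -300, 140, -74, 0, 0, 0]]}}

```text
time_s: 0.82
tool_pos: [0.4161, -0.4494, 0.3007]
eef_rot: [-0.126, 0.992, -0.0, 0.0]
force: [1.0, -0.4, 0.6]
width: 0.997
finger_force: 0.0
```

Request:
{"method": "servo_tool", "body": {"rows": [[100, -35, 15, 0, 0, 0, 5], [100, -70, 32, 0, 0, 0, 10], [100, -105, 50, 0, 0, 0, 15], [100, -148, 68, 0, 0, 0, 20], [100, -148, 68, 0, 0, 0, 20], [100, -148, 68, 0, 0, 0, 20]]}}

```text
time_s: 1.32
tool_pos: [0.543, -0.3462, 0.2994]
eef_rot: [0.047, 0.999, 0.0, -0.001]
force: [0.1, -0.6, 0.1]
width: 1.0
finger_force: 0.0
```

```bash
cat > red.py <<'E'
from h import *
import sys
s=snapshot("wrist"); im=s["image"]; cv2.imwrite(sys.argv[1],im)
print("cam",(-s["R"].T@s["t"]).round(3),"axis",s["R"][2].round(2),"tool",tool()[0].round(4))
H,Sa,V=cv2.split(cv2.cvtColor(im,cv2.COLOR_BGR2HSV)); H=H.astype(int)
red=((H<8)|(H>172))&(Sa>150); print(red.sum(),np.percentile(V[red],[1,5,10,25,50,75,95]))
for t in (0,200,230,243):
    cs,_=cv2.findContours((red&(V>=t)).astype(np.uint8),cv2.RETR_EXTERNAL,cv2.CHAIN_APPROX_NONE); c=max(cs,key=cv2.contourArea)
    P=np.array([ray(s,p,.06)[:2] for p in c[:,0].astype(float)],np.float32); r=cv2.minAreaRect(P*1000)
    print(t,np.round(r[0],1),np.round(r[1],1),round(r[2],2))
E
python3 red.py pics/w1.png
```

```text
cam [ 0.474 -0.339  0.458] axis [ 0.26 -0.03 -0.97] tool [ 0.5418 -0.3472  0.2997]
2330 [ 66. 158. 224. 252. 252. 252. 255.]
0 [ 512.  -374.5] [ 34.1 100.2] 83.77
200 [ 512.3 -374.6] [32.6 98.9] 83.03
230 [ 511.9 -375.5] [30.9 97.9] 83.95
243 [ 511.9 -375.4] [30.8 97.9] 83.95
```

View pics/w1.png

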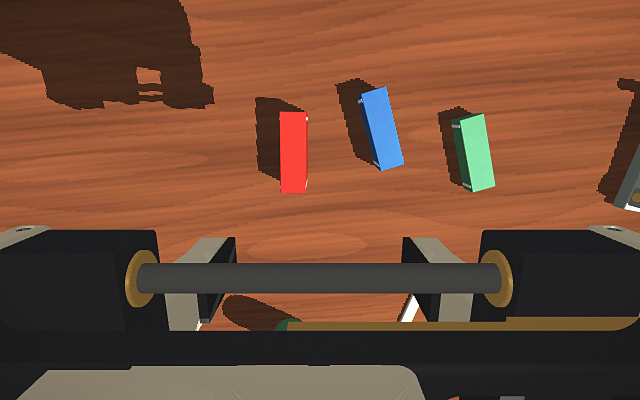

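The wrist view shows red at (293,152) with its long axis at -6° world, centred on (0.512, -0.375). The gap to blue is wide enough for the fingers. Next I go above the handle.

Run:
```python
from h import *
rel([.57,.175,.25],down(np.radians(164)));rel([.516,.175,.25],down(np.radians(164)))
```

```text
shift mm [ 21.1 522.5  49.9]
turn deg [ 7.000e-02 -5.000e-02 -7.941e+01]
shift mm [ 74.9 517.4  49.9]
turn deg [ 7.000e-02 -5.000e-02 -7.941e+01]
```

Request:
{"method": "servo_tool", "body": {"rows": [[100, 5, 40, 0, 0, 0, -7], [100, 10, 80, 0, 0, 0, -14], [100, 20, 120, 0, 0, 0, -21], [100, 30, 160, 0, 0, 0, -28], [100, 35, 200, 0, 0, 0, -35], [100, 40, 240, 0, 0, 0, -42], [100, 45, 280, 0, 0, 0, -49], [100, 50, 300, 0, 0, 0, -55]]}}

```text
time_s: 2.03
tool_pos: [0.5198, -0.043, 0.3008]
eef_rot: [-0.421, 0.907, 0.0, 0.001]
force: [0.9, -0.1, -0.5]
width: 1.002
finger_force: 0.0
```

Run:
```python
from h import *
rel([.516,.175,.25],down(np.radians(164)))
```

```text
shift mm [-164.1  143.5   51. ]
turn deg [ -0.03   0.06 -24.17]
```

Request:
{"method": "servo_tool", "body": {"rows": [[100, -30, 25, 10, 0, 0, -6], [100, -60, 50, 20, 0, 0, -12], [100, -90, 75, 30, 0, 0, -18], [100, -120, 100, 40, 0, 0, -24], [100, -150, 130, 50, 0, 0, -24], [100, -164, 144, 50, 0, 0, -24], [100, -164, 144, 50, 0, 0, -24], [100, -164, 144, 50, 0, 0, -24]]}}

```text
time_s: 2.7
tool_pos: [0.5176, 0.1733, 0.2502]
eef_rot: [-0.598, 0.801, -0.0, -0.0]
force: [0.2, -0.1, 0.1]
width: 1.001
finger_force: 0.0
```

Run:
```python
from h import *
s=snapshot("wrist"); im=s["image"]
import pickle; pickle.dump(s,open("sw2.pkl","wb"))
u=np.array([-.961,.276,0]); hg=np.array([.634,.1413,.03])
print(tool()[0].round(4), get_state()["qpos"].round(3), "cam",(-s["R"].T@s["t"]).round(3))
v=np.array([-.276,-.961,0])
for q in(0,.05,.1):
    h=hg+u*(.128*np.cos(q)-.064*np.sin(q))+[0,0,.128*np.sin(q)+.064*np.cos(q)]
    print(q,h.round(4),proj(s,h+.042*v).round(0),proj(s,h).round(0),proj(s,h-.042*v).round(0))
cv2.imwrite("pics/w2.png",im)
```

```text
[0.5177 0.1726 0.2505] [ 0.681  0.131 -0.237  0.    -1.203 -0.97 ] cam [0.498 0.107 0.409]
0 [0.511  0.1766 0.094 ] [326. 149.] [326. 192.] [326. 231.]
0.05 [0.5142 0.1757 0.1003] [322. 150.] [323. 193.] [323. 233.]
0.1 [0.5177 0.1747 0.1065] [319. 151.] [319. 195.] [319. 236.]
```

View pics/w2.png

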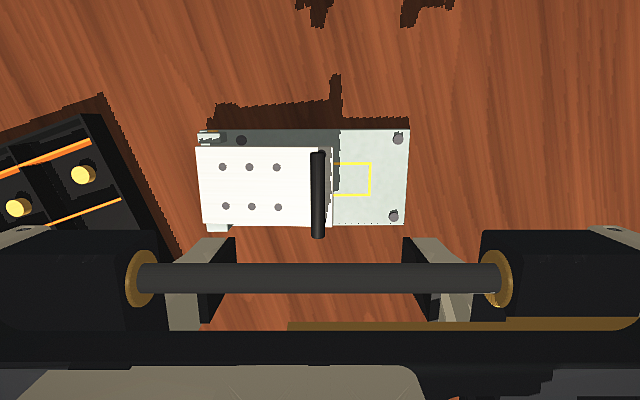

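The handle shows as a vertical bar from (318,152) to (318,237), centred at (318,195), which matches a tilt of about 0.1. The outline's end edge is at column 371, rows 163 to 196. I use the outline and the base end to refine the hinge and axis.

Run:
```python
from h import *
import pickle
s=pickle.load(open("sw2.pkl","rb"));im=s["image"]
H,Sa,V=cv2.split(cv2.cvtColor(im,cv2.COLOR_BGR2HSV))
m=(H>20)&(H<36)&(Sa>120)&(V>120); m[:155]=0;m[205:]=0;m[:,:330]=0;m[:,385:]=0
ys,xs=np.nonzero(m); print(xs.min(),xs.max(),ys.min(),ys.max())
P=np.array([ray(s,(x,y),.02)[:2] for x,y in zip(xs,ys)],np.float32); r=cv2.minAreaRect(P*1000); print(r)
# base end edge
rows=[]
for y in range(140,220,8):
    g=(Sa[y]<70)&(V[y]>120); x=np.nonzero(g)[0]; x=x[x<440]; rows.append(ray(s,(x.max()+.5,y),.02)[:2])
rows=np.array(rows); print(rows.round(3).tolist())
d=rows[-1]-rows[0]; print("end edge ang",np.degrees(np.arctan2(d[1],d[0])))
# dark bar
m=(V<60); m[:150]=0;m[236:]=0;m[:,:300]=0;m[:,330:]=0
ys,xs=np.nonzero(m); print("bar",[ (y,xs[ys==y].min(),xs[ys==y].max()) for y in (165,180,195,210,225)])
```

```text
333 370 162 195
((479.2677307128906, 186.31277465820312), (40.948280334472656, 45.679931640625), 73.48851776123047)
[[0.402, 0.161], [0.405, 0.17], [0.407, 0.179], [0.41, 0.188], [0.412, 0.198], [0.415, 0.207], [0.419, 0.216], [0.421, 0.226], [0.424, 0.236], [0.427, 0.246]]
end edge ang 73.5720417619286
bar [(165, np.int64(311), np.int64(324)), (180, np.int64(311), np.int64(324)), (195, np.int64(311), np.int64(324)), (210, np.int64(311), np.int64(324)), (225, np.int64(311), np.int64(324))]
```

Run:
```python
from h import *
rel([.519,.1745,.089],down(np.radians(163.5)))
```

```text
shift mm [ -2.2  -0.7 161.5]
turn deg [ 0.   -0.02 -0.05]
```

Request:
{"method": "servo_tool", "body": {"rows": [[70, -2, -1, 40, 0, 0, 0], [70, -2, -1, 80, 0, 0, 0], [70, -2, -1, 115, 0, 0, 0], [70, -2, -1, 140, 0, 0, 0], [70, -2, -1, 155, 0, 0, 0], [70, -2, -1, 161, 0, 0, 0], [70, -2, -1, 161, 0, 0, 0], [70, -2, -1, 161, 0, 0, 0]]}}

```text
time_s: 3.42
tool_pos: [0.5201, 0.1743, 0.0904]
eef_rot: [-0.597, 0.802, -0.0, 0.0]
force: [0.6, -0.6, 0.2]
width: 0.699
finger_force: 0.0
```

Request:
{"method": "servo_tool", "body": {"rows": [[0, 0, 0, 0, 0, 0, 0], [0, 0, 0, 0, 0, 0, 0], [0, 0, 0, 0, 0, 0, 0], [0, 0, 0, 0, 0, 0, 0], [0, 0, 0, 0, 0, 0, 0], [0, 0, 0, 0, 0, 0, 0]], "squeeze": 30}}

```text
time_s: 3.92
tool_pos: [0.5194, 0.1752, 0.0897]
eef_rot: [-0.598, 0.802, 0.0, 0.0]
force: [-1.0, -0.3, 0.2]
width: 0.311
finger_force: 0.0
```

Run:
```python
from h import *
p,r=tool();st=get_state();print(p.round(4),st["width"],st["finger_force"],st["force"].round(1),st["qpos"].round(2))
c=.016
# bar centre -> q from horizontal dist; then arc in tool frame, tool kept with tilt 0
u=np.array([np.cos(np.radians(163.5)),np.sin(np.radians(163.5)),0]); hg=np.array([.6348,.1403,.03])
d=(p-hg)@u; q0=np.arccos(d/.1431)-np.arctan2(64,128); print("d",d,"q0",q0)
f=lambda q:hg+u*(.128*np.cos(q)-.064*np.sin(q))+np.array([0,0,.128*np.sin(q)+.064*np.cos(q)])
print("z bar",f(q0)[2], "off",p-f(q0))
for q in np.linspace(q0,1.08,17)[1:]: print(round(q,3),(r.inv().apply(f(q)-f(q0))*1000).round(1))
```

```text
[0.5194 0.1752 0.0897] 0.310624264165315 0.0 [-1.  -0.3  0.2] [ 0.68  0.28 -0.45  0.   -0.84 -0.97]
d 0.12052688488615983 q0 0.10569348644379312
z bar 0.10714644880835603 off [ 0.00020938  0.00068208 -0.01745628]
0.167 [-0.  -4.9 -7.2]
0.227 [ -0.  -10.3 -14.1]
0.288 [ -0.  -16.  -20.6]
0.349 [ -0.  -22.2 -26.8]
0.41 [ -0.  -28.7 -32.6]
0.471 [ -0.1 -35.5 -38. ]
0.532 [ -0.1 -42.7 -42.9]
0.593 [ -0.1 -50.1 -47.4]
0.654 [ -0.1 -57.9 -51.5]
0.715 [ -0.1 -65.8 -55.1]
0.776 [ -0.1 -74.  -58.1]
0.836 [ -0.1 -82.3 -60.7]
0.897 [ -0.1 -90.7 -62.8]
0.958 [ -0.1 -99.3 -64.4]
1.019 [-1.00e-01 -1.08e+02 -6.54e+01]
1.08 [-1.000e-01 -1.167e+02 -6.590e+01]
```

Request:
{"method": "servo_tool", "body": {"rows": [[0, 0, 0, 0, 0, 0, 0], [0, 0, 0, 0, 0, 0, 0], [0, 0, 0, 0, 0, 0, 0], [0, 0, 0, 0, 0, 0, 0], [0, 0, 0, 0, 0, 0, 0]]}}

```text
time_s: 4.33
tool_pos: [0.5194, 0.1751, 0.0894]
eef_rot: [-0.598, 0.802, -0.0, -0.0]
force: [0.5, 0.6, -0.3]
width: 0.15
finger_force: 30.0
```

Request:
{"method": "servo_tool", "body": {"rows": [[0, 0, -2.5, -3.6, 0, 0, 0], [0, 0, -5, -7.2, 0, 0, 0], [0, 0, -10.3, -14.1, 0, 0, 0], [0, 0, -16, -20.6, 0, 0, 0], [0, 0, -22.2, -26.8, 0, 0, 0], [0, 0, -28.7, -32.6, 0, 0, 0], [0, 0, -35.5, -38, 0, 0, 0], [0, 0, -42.7, -42.9, 0, 0, 0]]}}

```text
time_s: 5.0
tool_pos: [0.5577, 0.1638, 0.1325]
eef_rot: [-0.598, 0.802, 0.002, -0.002]
force: [-17.0, 11.7, 9.6]
width: 0.147
finger_force: 30.0
```

```bash
cat > arc.py <<'E'
from h import *
import sys
q0,q1,n,t0,t1,c=map(float,sys.argv[1:]); n=int(n)  # tilts: tool z toward +u, deg
b=lambda q:np.array([0,.128*np.cos(q)-.064*np.sin(q),-(.128*np.sin(q)+.064*np.cos(q))])*1000  # level tool axes y=u,z=down
tz=lambda t:np.array([0,np.sin(t),np.cos(t)])
T0,T1=np.radians([t0,t1])
M=np.array([[1,0,0],[0,np.cos(T0),-np.sin(T0)],[0,np.sin(T0),np.cos(T0)]]) # level->tool
for k in range(1,n+1):
    q=q0+(q1-q0)*k/n; t=T0+(T1-T0)*k/n
    print(round(q,3),(M@(b(q)-b(q0)+c*(tz(t)-tz(T0)))).round(1),"turn x",round(-np.degrees(t-T0),1))
E
python3 - <<'E'
from h import *
p,r=tool();st=get_state();print(p.round(4),st["width"],st["finger_force"],st["force"].round(1),st["wrist_torque"].round(2),st["qpos"].round(2))
E
python3 arc.py .532 1.0 8 0 20 17.5
```

```text
[0.5577 0.1638 0.1325] 0.14695935608729072 29.976224899291992 [-17.   11.7   9.6] [3.99 6.15 0.  ] [ 0.62  0.29 -0.32 -0.   -0.97 -0.91]
0.591 [ 0.  -6.4 -4.4] turn x -2.5
0.649 [  0.  -13.   -8.3] turn x -5.0
0.708 [  0.  -19.9 -11.9] turn x -7.5
0.766 [  0.  -26.9 -15. ] turn x -10.0
0.825 [  0.  -34.1 -17.8] turn x -12.5
0.883 [  0.  -41.5 -20. ] turn x -15.0
0.942 [  0.  -49.  -21.9] turn x -17.5
1.0 [  0.  -56.6 -23.3] turn x -20.0
```

Request:
{"method": "servo_tool", "body": {"rows": [[0, 0, -4.9, -5.4, -2.5, 0, 0], [0, 0, -11, -9.3, -5, 0, 0], [0, 0, -17.9, -12.9, -7.5, 0, 0], [0, 0, -24.9, -16.5, -10, 0, 0], [0, 0, -32.1, -19.5, -12.5, 0, 0], [0, 0, -39.5, -22, -15, 0, 0], [0, 0, -47, -24, -17.5, 0, 0], [0, 0, -54.6, -25.3, -20, 0, 0]]}}

```text
time_s: 5.67
tool_pos: [0.6109, 0.1485, 0.1576]
eef_rot: [-0.589, 0.789, 0.142, -0.106]
force: [-7.1, 7.8, 2.3]
width: 0.149
finger_force: 30.0
```

Run:
```python
from h import *
p,r=tool();st=get_state();print(p.round(4),st["width"],st["finger_force"],st["force"].round(1),st["wrist_torque"].round(2),st["qpos"].round(2))
u=np.array([np.cos(np.radians(163.5)),np.sin(np.radians(163.5)),0]); hg=np.array([.6348,.1403,.03])
b=p-r.apply([0,0,.0175]); d=b-hg; print("bar",b, (d@u).round(4),d[2].round(4),np.hypot(d@u,d[2]),"q",np.arctan2(d[2],d@u)-np.arctan2(64,128)," tilt",np.degrees(np.arcsin(r.apply([0,0,1])@u)))
```

```text
[0.6109 0.1485 0.1576] 0.14895779349321914 29.97736930847168 [-7.1  7.8  2.3] [ 2.31  1.85 -0.59] [ 0.4   0.53  0.16 -0.23 -1.49 -0.64]
bar [0.61669824 0.14673541 0.17405024] 0.0192 0.1441 0.14532206029934056 q 0.974751493136572  tilt 20.405943717250093
```

Request:
{"method": "servo_tool", "body": {"rows": [[0, 0, -5, -2, 0, 0, 0], [0, 0, -9.5, -4.5, 0, 0, 0], [0, 0, -9.5, -4.5, 0, 0, 0], [24, 0, -9.5, -4.5, 0, 0, 0], [24, 0, -9.5, -4.5, 0, 0, 0], [24, 0, -9.5, -4.5, 0, 0, 0]]}}

```text
time_s: 6.17
tool_pos: [0.623, 0.1439, 0.1589]
eef_rot: [-0.589, 0.79, 0.139, -0.104]
force: [-0.1, 0.4, -0.7]
width: 0.232
finger_force: 0.0
```

Request:
{"method": "servo_tool", "body": {"rows": [[24, 0, 0, -5, 0, 0, 0], [24, 0, 0, -15, 0, 0, 0], [24, 0, 0, -30, 0, 0, 0], [24, 0, 0, -60, 0, 0, 0], [24, 0, 0, -95, 0, 0, 0], [24, 0, 0, -95, 0, 0, 0]]}}

```text
time_s: 6.67
tool_pos: [0.6578, 0.1338, 0.2556]
eef_rot: [-0.589, 0.79, 0.136, -0.099]
force: [-0.2, 0.2, 1.3]
width: 0.237
finger_force: 0.0
```

Run:
```python
from h import *
st=get_state();print(st["force"],st["tool_pos"].round(4))
a=snapshot("scene")["image"][130:260,380:500]; t=snapshot("top")["image"][150:310,110:240]
cv2.imwrite("pics/up.png",np.hstack([cv2.resize(a,(400,433)),cv2.resize(t,(352,433))]))
print("away");rel([.50,-.10,.30],down(np.radians(120))); print("above red"); rel([.512,-.375,.20],down(np.radians(83.8)))
```

```text
[-0.22614324  0.2323965   1.26467147] [0.6578 0.1338 0.2556]
away
shift mm [269.2  93.8 -19.4]
turn deg [18.87 -7.37 42.98]
above red
shift mm [529.5 -24.6  43.6]
turn deg [ 16.57 -13.62  78.77]
```

View pics/up.png

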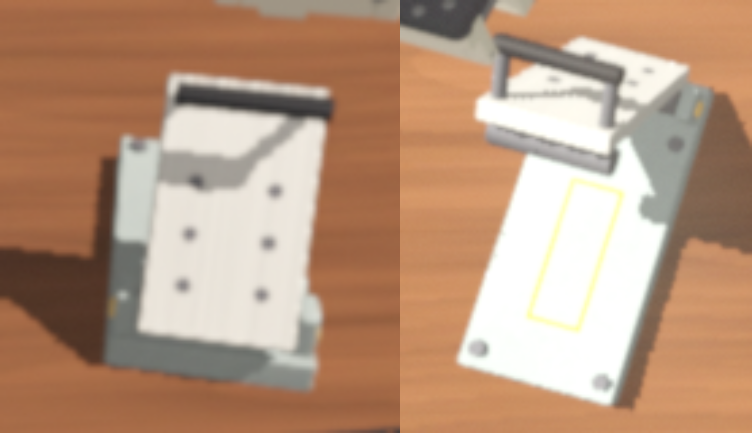

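The plate stands up on its own at about 60°, and the whole yellow outline is visible. Next I fetch the red block.

Request:
{"method": "servo_tool", "body": {"rows": [[100, 35, 12, -5, 2.5, -1, 5.5], [100, 70, 24, -8, 5, -2, 11], [100, 105, 36, -10, 7, -3, 16], [100, 135, 47, -12, 9.5, -4, 21.5], [100, 170, 60, -14, 12, -5, 27], [100, 205, 72, -16, 14, -6, 32], [100, 240, 84, -18, 16.5, -6.5, 38], [100, 269, 94, -19, 19, -7.5, 43]]}}

```text
time_s: 7.43
tool_pos: [0.4968, -0.1014, 0.2984]
eef_rot: [-0.256, 0.967, -0.001, -0.0]
force: [-0.1, -1.1, 0.0]
width: 0.787
finger_force: 0.0
```

Run:
```python
from h import *
print(tool()[0])
s=snapshot("top");im=s["image"]
H,Sa,V=cv2.split(cv2.cvtColor(im,cv2.COLOR_BGR2HSV))
m=(H>18)&(H<38)&(Sa>50)&(V>150); m[:210]=0;m[280:]=0;m[:,:150]=0;m[:,200:]=0
ys,xs=np.nonzero(m); P=np.array([ray(s,(x,y),.02)[:2] for x,y in zip(xs,ys)],np.float32); print("outline",cv2.minAreaRect(P*1000))
rel([.512,-.375,.15],down(np.radians(83.8)))
```

```text
[ 0.49684769 -0.10135609  0.29843012]Traceback (most recent call last):
  File "<stdin>", line 6, in <module>
cv2.error: OpenCV(4.12.0) /io/opencv/modules/imgproc/src/convhull.cpp:143: error: (-215:Assertion failed) total >= 0 && (depth == CV_32F || depth == CV_32S) in function 'convexHull'
```

Run:
```python
from h import *
rel([.512,-.375,.15],down(np.radians(83.8)))
```

```text
shift mm [ 116.9 -244.7  151.1]
turn deg [-0.28  0.2  35.47]
```

Request:
{"method": "servo_tool", "body": {"rows": [[100, 14, -30, 15, 0, 0, 6], [100, 28, -60, 30, 0, 0, 12], [100, 44, -92, 50, 0, 0, 18], [100, 60, -125, 70, 0, 0, 24], [100, 75, -157, 90, 0, 0, 30], [100, 90, -190, 110, 0, 0, 35.5], [100, 105, -220, 130, 0, 0, 35.5], [100, 117, -245, 151, 0, 0, 35.5]]}}

```text
time_s: 8.15
tool_pos: [0.519, -0.3724, 0.1458]
eef_rot: [0.049, 0.999, -0.0, -0.001]
force: [0.7, -0.5, -0.4]
width: 0.997
finger_force: 0.0
```

Request:
{"method": "servo_tool", "body": {"rows": [[100, 0, 0, 10, 0, 0, 0], [100, 0, 0, 40, 0, 0, 0], [100, 0, 0, 60, 0, 0, 0]]}}

```text
time_s: 8.4
tool_pos: [0.5183, -0.3704, 0.0847]
eef_rot: [0.049, 0.999, 0.0, -0.002]
force: [-1.6, 0.4, -0.5]
width: 0.998
finger_force: 0.0
```

Run:
```python
from h import *
rel([.512,-.375,.020],down(np.radians(83.8)))
s=snapshot("top");im=s["image"]
H,Sa,V=cv2.split(cv2.cvtColor(im,cv2.COLOR_BGR2HSV))
m=(H>18)&(H<38)&(Sa>50)&(V>150); m[:210]=0;m[280:]=0;m[:,:150]=0;m[:,200:]=0
ys,xs=np.nonzero(m); print(len(xs))
P=np.array([ray(s,(x,y),.02)[:2] for x,y in zip(xs,ys)],np.float32); print("outline",cv2.minAreaRect(P*1000))
```

```text
shift mm [ 5.6 -5.2 64.7]
turn deg [ 0.   -0.17  0.6 ]
239
outline ((509.5216369628906, 177.5286407470703), (42.532318115234375, 110.26551818847656), 73.39838409423828)
```

Request:
{"method": "servo_tool", "body": {"rows": [[100, 6, -5, 20, 0, 0, 0.6], [100, 6, -5, 45, 0, 0, 0.6], [100, 6, -5, 60, 0, 0, 0.6], [100, 6, -5, 65, 0, 0, 0.6], [100, 6, -5, 65, 0, 0, 0.6], [100, 6, -5, 65, 0, 0, 0.6]]}}

```text
time_s: 8.95
tool_pos: [0.5135, -0.3748, 0.023]
eef_rot: [0.053, 0.999, -0.001, -0.0]
force: [0.4, 0.0, 0.5]
width: 1.001
finger_force: 0.0
```

Request:
{"method": "servo_tool", "body": {"rows": [[0, 0, 0, 0, 0, 0, 0], [0, 0, 0, 0, 0, 0, 0], [0, 0, 0, 0, 0, 0, 0], [0, 0, 0, 0, 0, 0, 0], [0, 0, 0, 0, 0, 0, 0], [0, 0, 0, 0, 0, 0, 0], [0, 0, 0, 0, 0, 0, 0], [0, 0, 0, 0, 0, 0, 0]], "squeeze": 35}}

```text
time_s: 9.62
tool_pos: [0.513, -0.3747, 0.0221]
eef_rot: [0.053, 0.999, -0.0, -0.001]
force: [0.2, 0.7, 0.6]
width: 0.451
finger_force: 0.0
```

Run:
```python
from h import *
p,r=tool(); y=r.apply([0,1,0]); print(p.round(4),np.degrees(np.arctan2(y[1],y[0])),get_state()["width"],get_state()["finger_force"])
```

```text
[ 0.513  -0.3747  0.0221] 83.88920934774426 0.4513563398577433 0.0
```

Request:
{"method": "servo_tool", "body": {"rows": [[0, 0, 0, 0, 0, 0, 0], [0, 0, 0, 0, 0, 0, 0], [0, 0, 0, 0, 0, 0, 0], [0, 0, 0, 0, 0, 0, 0]]}}

```text
time_s: 9.95
tool_pos: [0.513, -0.3748, 0.022]
eef_rot: [0.053, 0.999, -0.0, -0.001]
force: [-0.3, -1.3, -0.6]
width: 0.358
finger_force: 35.0
```

Request:
{"method": "servo_tool", "body": {"rows": [[0, 0, 0, -8, 0, 0, 0], [0, 0, 0, -30, 0, 0, 0], [0, 0, 0, -60, 0, 0, 0], [0, 0, 0, -100, 0, 0, 0], [0, 0, 0, -140, 0, 0, 0], [0, 0, 0, -160, 0, 0, 0], [0, 0, 0, -160, 0, 0, 0]]}}

```text
time_s: 10.53
tool_pos: [0.5155, -0.3758, 0.1886]
eef_rot: [0.053, 0.999, -0.002, 0.004]
force: [0.1, -0.7, -3.5]
width: 0.362
finger_force: 35.0
```

```bash
python3 red.py pics/w3.png
python3 - <<'E'
from h import *
p,r=tool(); y=r.apply([0,1,0]); print(p.round(4),np.degrees(np.arctan2(y[1],y[0])),get_state()["width"],get_state()["finger_force"],get_state()["force"])
s=snapshot("wrist");cv2.imwrite("pics/w3.png",s["image"])
th=np.radians(73.4); print("via"); rel([.44,-.10,.20],down(th)); print("block place above, 25mm out"); 
u=np.array([np.cos(th+np.pi/2),np.sin(th+np.pi/2),0]); rel(np.array([.5095,.1775,.12])+.025*u,down(th))
E
```

```text
cam [ 0.445 -0.367  0.346] axis [ 0.27 -0.03 -0.96] tool [ 0.5142 -0.3749  0.1852]
10795 [129. 134. 137. 157. 159. 162. 163.]
0 [ 529.2 -377.8] [ 75.7 105.5] 84.04
200 [ 628.3 -423.2] [ 5.1 10.4] 82.37
230 [ 628.8 -423.2] [5.1 9.3] 84.09
243 [ 574.4 -417. ] [4.9 7.4] 84.03
[ 0.5142 -0.3749  0.1852] 83.89022478363538 0.3622344577463549 34.99718964099884 [ 0.01243935 -0.59082579 -4.45063574]
via
shift mm [101.9 264.8 -17.5]
turn deg [-2.000e-02  1.000e-02  1.047e+01]
block place above, 25mm out
shift mm [ 87.  552.7  62.5]
turn deg [-2.000e-02  1.000e-02  1.047e+01]
```

View pics/w3.png

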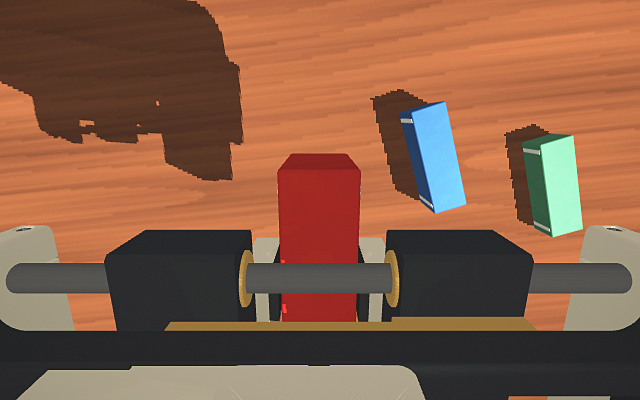

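Request:
{"method": "servo_tool", "body": {"rows": [[0, 4, 15, 0, 0, 0, 0], [0, 9, 45, 0, 0, 0, 1], [0, 14, 80, 0, 0, 0, 2], [0, 20, 115, 0, 0, 0, 4], [0, 26, 150, 0, 0, 0, 6], [0, 32, 185, 0, 0, 0, 8], [0, 38, 220, 0, 0, 0, 9.5], [0, 44, 255, 0, 0, 0, 10.5]]}}

```text
time_s: 11.3
tool_pos: [0.4944, -0.1145, 0.1798]
eef_rot: [0.145, 0.989, -0.001, -0.003]
force: [0.9, 0.5, -3.2]
width: 0.361
finger_force: 35.0
```

```bash
cat > pl.py <<'E'
from h import *
import sys
off,z=float(sys.argv[1]),float(sys.argv[2])
th=np.radians(73.4); u=np.array([-np.sin(th),np.cos(th),0]); rel(np.array([.5095,.1775,z])+off*u,down(th))
st=get_state(); print(st["tool_pos"].round(4),st["force"].round(1),st["width"])
E
python3 pl.py .025 .12
```

```text
shift mm [ 94.2 284.1  59.7]
turn deg [-0.12 -0.28 -0.12]
[ 0.4944 -0.1145  0.1798] [ 0.9  0.5 -3.2] 0.36052673053198087
```

Request:
{"method": "servo_tool", "body": {"rows": [[0, 13, 39, 0, 0, 0, 0], [0, 25, 77, 0, 0, 0, 0], [0, 38, 115, 0, 0, 0, 0], [0, 51, 153, 0, 0, 0, 0], [0, 63, 191, 10, 0, 0, 0], [0, 76, 229, 30, 0, 0, 0], [0, 88, 265, 45, 0, 0, 0], [0, 94, 284, 60, 0, 0, 0]]}}

```text
time_s: 11.97
tool_pos: [0.4858, 0.1854, 0.1194]
eef_rot: [0.144, 0.99, -0.001, -0.001]
force: [1.0, 0.2, -3.6]
width: 0.364
finger_force: 35.0
```

Request:
{"method": "servo_tool", "body": {"rows": [[0, 0, 0, 0, 0, 0, 0], [0, 0, 0, 0, 0, 0, 0], [0, 0, 0, 0, 0, 0, 0]]}}

```text
time_s: 12.22
tool_pos: [0.4864, 0.182, 0.1204]
eef_rot: [0.144, 0.99, -0.002, -0.002]
force: [-0.6, 0.1, -3.7]
width: 0.361
finger_force: 35.0
```

```bash
python3 pl.py .025 .055;python3 pl.py .001 .048;python3 pl.py .001 .044
python3 - <<'E'
from h import *
s=snapshot("wrist");im=s["image"].copy();cv2.imwrite("pics/w4.png",im)
p,r=tool()
# end edge of block top (tool -x side), from image
H,Sa,V=cv2.split(cv2.cvtColor(im,cv2.COLOR_BGR2HSV)); H=H.astype(int)
red=((H<8)|(H>172))&(Sa>120)&(V>70)
for y in (190,210,220): 
    x=np.nonzero(red[y])[0]; x=x[(x>200)&(x<440)]
    if len(x): print(y,[(r.inv().apply(ray(s,(xx,y),p[2]-.022+.06)-p)*1000).round(1) for xx in (x.min(),x.max()+1)])
col=np.nonzero(red[:,318])[0]; print("col",col.min(),col.max()); print([V[y,318] for y in range(col.min(),col.min()+30,2)])
for y in (col.min(),160,164,168,172): print(y,(r.inv().apply(ray(s,(318,y),p[2]-.022+.06)-p)*1000).round(1))
E
```

```text
shift mm [ 1.4  2.6 65.3]
turn deg [-0.22 -0.17  0.02]
[0.4864 0.182  0.1204] [-0.6  0.1 -3.7] 0.361479626168003
shift mm [-22.7   2.6  72.3]
turn deg [-0.22 -0.17  0.02]
[0.4864 0.182  0.1204] [-0.6  0.1 -3.7] 0.361479626168003
shift mm [-22.7   2.6  76.3]
turn deg [-0.22 -0.17  0.02]
[0.4864 0.182  0.1204] [-0.6  0.1 -3.7] 0.361479626168003
190 [array([ 43.8, -15.2, -37.9]), array([ 43.8,  16.1, -38. ])]
210 [array([ 35.8, -15.4, -37.9]), array([ 35.9,  16. , -38. ])]
220 [array([ 31.8, -15.2, -37.9]), array([ 31.8,  16.1, -38. ])]
col 154 321
[np.uint8(108), np.uint8(119), np.uint8(120), np.uint8(120), np.uint8(117), np.uint8(117), np.uint8(118), np.uint8(105), np.uint8(248), np.uint8(253), np.uint8(255), np.uint8(138), np.uint8(142), np.uint8(142), np.uint8(143)]
154 [ 57.4   0.1 -37.9]
160 [ 55.2   0.1 -37.9]
164 [ 53.7   0.1 -37.9]
168 [ 52.2   0.1 -37.9]
172 [ 50.7   0.1 -37.9]
```

View pics/w4.png

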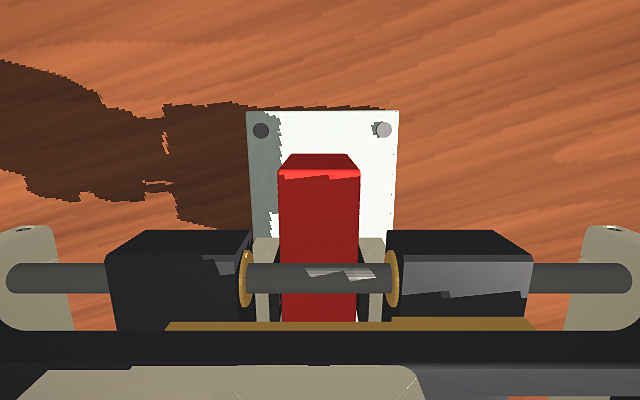

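The block hangs squarely in the grip. Its end edge is at row 169, about 52 mm from the tool, so its centre sits about 1.5 mm to the outer side. Next I lower it, slide it in and set it down.

Request:
{"method": "servo_tool", "body": {"rows": [[0, 0, 1, 15, 0, 0, 0], [0, 0, 2.5, 35, -0.2, -0.2, 0], [0, 0, 2.5, 55, -0.2, -0.2, 0], [0, 0, 2.5, 66, -0.2, -0.2, 0], [0, -6, 2.5, 68, -0.2, -0.2, 0], [0, -16, 2.5, 70, -0.2, -0.2, 0], [0, -25, 2.5, 71, -0.2, -0.2, 0], [0, -25, 2.5, 72, -0.2, -0.2, 0]]}}

```text
time_s: 12.93
tool_pos: [0.5152, 0.1778, 0.0508]
eef_rot: [0.145, 0.989, 0.002, 0.003]
force: [0.8, -0.5, -2.7]
width: 0.362
finger_force: 35.0
```

Request:
{"method": "servo_tool", "body": {"rows": [[0, 0, 0, 0, 0, 0, 0], [0, 0, 0, 0, 0, 0, 0]]}}

```text
time_s: 13.1
tool_pos: [0.5127, 0.1776, 0.0501]
eef_rot: [0.145, 0.989, 0.001, 0.002]
force: [-0.2, -0.9, -3.6]
width: 0.362
finger_force: 35.0
```

```bash
python3 pl.py -.0015 .042
```

```text
shift mm [ 1.5 -1.   8.1]
turn deg [ 0.17  0.17 -0.07]
[0.5127 0.1776 0.0501] [-0.2 -0.9 -3.6] 0.3620603520851977
```

Request:
{"method": "servo_tool", "body": {"rows": [[0, 1.5, -1, 3, 0.2, 0.2, 0], [0, 1.5, -1, 5, 0.2, 0.2, 0], [0, 1.5, -1, 6.5, 0.2, 0.2, 0], [0, 1.5, -1, 7.5, 0.2, 0.2, 0], [0, 1.5, -1, 7.5, 0.2, 0.2, 0], [0, 1.5, -1, 7.5, 0.2, 0.2, 0]]}}

```text
time_s: 13.6
tool_pos: [0.5105, 0.1774, 0.0422]
eef_rot: [0.144, 0.99, -0.0, -0.001]
force: [0.0, -0.3, -3.6]
width: 0.361
finger_force: 35.0
```

```bash
python3 pl.py -.0015 .042
```

```text
shift mm [-0.6 -0.2  0.2]
turn deg [-0.06 -0.05  0.  ]
[0.5105 0.1774 0.0422] [ 0.  -0.3 -3.6] 0.3608820415087185
```

Request:
{"method": "servo_tool", "body": {"rows": [[0, 0, 0, 0.5, 0, 0, 0], [0, 0, 0, 1, 0, 0, 0], [0, 0, 0, 1, 0, 0, 0], [0, 0, 0, 1, 0, 0, 0]]}}

```text
time_s: 13.93
tool_pos: [0.5105, 0.1774, 0.042]
eef_rot: [0.144, 0.99, -0.0, -0.0]
force: [-3.8, 0.3, 6.1]
width: 0.362
finger_force: 35.0
```

Contact with the base. I open the gripper and retreat straight up.

Request:
{"method": "servo_tool", "body": {"rows": [[45, 0, 0, 0, 0, 0, 0], [55, 0, 0, 0, 0, 0, 0], [60, 0, 0, 0, 0, 0, 0], [60, 0, 0, 0, 0, 0, 0], [60, 0, 0, 0, 0, 0, 0], [60, 0, 0, 0, 0, 0, 0]]}}

```text
time_s: 14.43
tool_pos: [0.5105, 0.1773, 0.0411]
eef_rot: [0.144, 0.99, -0.0, -0.001]
force: [0.5, 0.4, 0.9]
width: 0.598
finger_force: 0.0
```

Request:
{"method": "servo_tool", "body": {"rows": [[60, 0, 0, -8, 0, 0, 0], [60, 0, 0, -30, 0, 0, 0], [60, 0, 0, -70, 0, 0, 0], [60, 10, 0, -110, 0, 0, 0], [60, 20, 0, -150, 0, 0, 0], [60, 20, 0, -190, 0, 0, 0], [60, 20, 0, -215, 0, 0, 0], [60, 20, 0, -215, 0, 0, 0]]}}

```text
time_s: 15.1
tool_pos: [0.494, 0.1844, 0.2637]
eef_rot: [0.144, 0.99, 0.003, 0.004]
force: [0.5, 1.1, 0.3]
width: 0.598
finger_force: 0.0
```

Run:
```python
from h import *
import pickle
st=get_state();print(st["tool_pos"].round(4),st["qpos"].round(2),st["force"].round(1))
w=snapshot("wrist");s=snapshot("top");pickle.dump((w,s),open("s5.pkl","wb"))
a=cv2.resize(w["image"],(480,300)); b=cv2.resize(s["image"][150:310,100:250],(281,300))
cv2.imwrite("pics/p5.png",np.hstack([a,b]))
```

```text
[0.494  0.1844 0.2637] [ 0.73  0.08 -0.26  0.   -1.22 -2.59] [0.5 1.1 0.3]
```

View pics/p5.png

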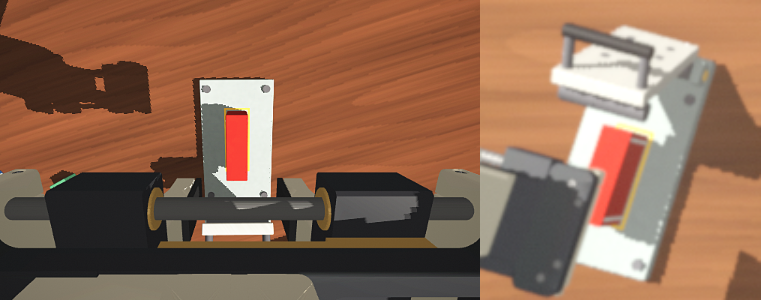

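Run:
```python
from h import *
import pickle
w,_=pickle.load(open("s5.pkl","rb"));im=w["image"]
H,Sa,V=cv2.split(cv2.cvtColor(im,cv2.COLOR_BGR2HSV));H=H.astype(int)
m=((H<8)|(H>172))&(Sa>150)&(V>225);m[:120]=0;m[250:]=0
cs,_=cv2.findContours(m.astype(np.uint8),0,1);c=max(cs,key=cv2.contourArea)
P=np.array([ray(w,p,.08)[:2] for p in c[:,0].astype(float)],np.float32);print("red top",cv2.minAreaRect(P*1000))
R=Ro.from_quat([-.589,.79,.139,-.104]); print("retreat pose");rel([.6578,.1338,.2556],R)
print("level pose above"); rel([.600,.150,.29],down(np.radians(163.5)))
b=np.array([.623,.1439,.1589])-R.apply([0,0,.0175]);print("bar",b)
```

```text
red top ((509.52545166015625, 177.771240234375), (30.480819702148438, 97.34033203125), 73.20458221435547)
retreat pose
shift mm [-1.733e+02 -1.000e-01  2.500e+00]
turn deg [-15.6   15.82 -89.01]
level pose above
shift mm [-113.3   -1.1  -31.9]
turn deg [ 5.000e-02  1.200e-01 -9.011e+01]
bar [0.62873444 0.14220258 0.17534643]
```

The block is centred in the outline to within 0.5 mm and 0.2°. Back to the handle.

Request:
{"method": "servo_tool", "body": {"rows": [[45, -10, 0, -12, 0, 0, -7], [45, -20, 0, -25, 0, 0, -14], [45, -35, 0, -32, 0, 0, -21], [40, -50, 0, -32, 0, 0, -28], [40, -65, 0, -32, 0, 0, -35], [40, -80, 0, -32, 0, 0, -42], [40, -95, 0, -32, 0, 0, -49], [40, -113, 0, -32, 0, 0, -56]]}}

```text
time_s: 15.87
tool_pos: [0.5997, 0.1504, 0.2866]
eef_rot: [-0.34, 0.94, -0.0, -0.002]
force: [0.3, -1.0, -0.2]
width: 0.398
finger_force: 0.0
```

Request:
{"method": "servo_tool", "body": {"rows": [[40, 0, 0, 0, 0, 0, -7], [40, 0, 0, 0, 0, 0, -14], [40, 0, 0, 0, 0, 0, -21], [40, 0, 0, 0, 0, 0, -28], [40, 0, 0, 0, 0, 0, -34], [40, 0, 0, 0, 0, 0, -34]]}}

```text
time_s: 16.37
tool_pos: [0.5994, 0.1506, 0.2865]
eef_rot: [-0.599, 0.8, 0.0, -0.002]
force: [0.2, -0.4, 0.2]
width: 0.405
finger_force: 0.0
```

Run:
```python
from h import *
import pickle
R=Ro.from_quat([-.589,.79,.139,-.104]); rel(np.array([.623,.1439,.1589])-R.apply([0,0,.06]),R); rel(np.array([.623,.1439,.1589]),R)
st=get_state();print(st["qpos"].round(2),st["tool_pos"],st["width"])
```

```text
shift mm [ -0.4 -45.3  71.1]
turn deg [-19.81  -0.18   0.2 ]
shift mm [ -0.6 -25.  127.5]
turn deg [-19.81  -0.18   0.2 ]
[ 0.56  0.24 -0.02 -0.   -1.32 -0.85] [0.59935404 0.15056055 0.28652183] 0.404687194210411
```

Request:
{"method": "servo_tool", "body": {"rows": [[28, 0, -12, 15, -5, 0, 0], [28, 0, -23, 35, -10, 0, 0], [28, 0, -35, 55, -15, 0, 0], [28, -0.5, -45, 71, -19.8, 0, 0], [28, -0.5, -45, 71, -19.8, 0, 0], [28, -0.5, -45, 71, -19.8, 0, 0]]}}

```text
time_s: 16.87
tool_pos: [0.6429, 0.1372, 0.2103]
eef_rot: [-0.585, 0.791, 0.14, -0.108]
force: [-0.7, -0.2, 0.6]
width: 0.281
finger_force: 0.0
```

Run:
```python
from h import *
R=Ro.from_quat([-.589,.79,.139,-.104]); rel(np.array([.623,.1439,.1589])-R.apply([0,0,.005]),R)
print(get_state()["width"])
```

```text
shift mm [-1.1  1.8 50.5]
turn deg [ 0.38 -0.3  -0.49]
0.2812323912252908
```

Request:
{"method": "servo_tool", "body": {"rows": [[28, -1, 1.8, 12, 0.4, -0.3, -0.5], [28, -1, 1.8, 25, 0.4, -0.3, -0.5], [28, -1, 1.8, 38, 0.4, -0.3, -0.5], [28, -1, 1.8, 47, 0.4, -0.3, -0.5], [28, -1, 1.8, 50, 0.4, -0.3, -0.5], [28, -1, 1.8, 50, 0.4, -0.3, -0.5]]}}

```text
time_s: 17.37
tool_pos: [0.6248, 0.145, 0.1713]
eef_rot: [-0.592, 0.788, 0.137, -0.099]
force: [0.5, 1.3, 0.1]
width: 0.279
finger_force: 0.0
```

Request:
{"method": "servo_tool", "body": {"rows": [[0, 0, 0, 0, 0, 0, 0], [0, 0, 0, 0, 0, 0, 0], [0, 0, 0, 0, 0, 0, 0], [0, 0, 0, 0, 0, 0, 0]], "squeeze": 20}}

```text
time_s: 17.7
tool_pos: [0.6265, 0.1447, 0.1714]
eef_rot: [-0.592, 0.788, 0.137, -0.098]
force: [2.8, -0.1, 2.5]
width: 0.151
finger_force: 20.0
```

```bash
cat > st.py <<'E'
from h import *
p,r=tool();st=get_state()
u=np.array([np.cos(np.radians(163.5)),np.sin(np.radians(163.5)),0]); hg=np.array([.6348,.1403,.03])
b=p-r.apply([0,0,.0125]); d=b-hg; t=np.degrees(np.arcsin(r.apply([0,0,1])@u)); q=np.arctan2(d[2],d@u)-np.arctan2(64,128)
print(p.round(4),"w",st["width"].round(3),st["finger_force"].round(1),"F",st["force"].round(1),"Fu",(st["force"]@u).round(1),"R",np.hypot(d@u,d[2]).round(4),"q",q.round(3),"tilt",t.round(1))
E
python3 st.py; python3 arc.py 1.05 .53 16 20 0 12.5
```

```text
1.018 [0.  4.  1.9] turn x 1.2
0.985 [0.  7.9 3.9] turn x 2.5
0.953 [ 0.  11.7  6.1] turn x 3.7
0.92 [ 0.  15.5  8.4] turn x 5.0
0.888 [ 0.  19.2 10.8] turn x 6.2
0.855 [ 0.  22.8 13.3] turn x 7.5
0.823 [ 0.  26.3 16. ] turn x 8.8
0.79 [ 0.  29.7 18.8] turn x 10.0
0.758 [ 0.  33.1 21.6] turn x 11.2
0.725 [ 0.  36.3 24.6] turn x 12.5
0.693 [ 0.  39.5 27.7] turn x 13.8
0.66 [ 0.  42.5 30.9] turn x 15.0
0.628 [ 0.  45.4 34.2] turn x 16.2
0.595 [ 0.  48.3 37.6] turn x 17.5
0.562 [ 0.  51.  41.1] turn x 18.8
0.53 [ 0.  53.6 44.7] turn x 20.0Traceback (most recent call last):
  File "st.py", line 5, in <module>
    print(p.round(4),"w",st["width"].round(3),st["finger_force"].round(1),"F",st["force"].round(1),"Fu",(st["force"]@u).round(1),"R",np.hypot(d@u,d[2]).round(4),"q",q.round(3),"tilt",t.round(1))
                         ^^^^^^^^^^^^^^^^^
AttributeError: 'float' object has no attribute 'round'
```

```bash
sed -i 's/st\["width"\].round(3),st\["finger_force"\].round(1)/round(st["width"],3),round(st["finger_force"],1)/' st.py && python3 st.py; python3 -c "
from h import *
R=Ro.from_quat([-.589,.79,.139,-.104]); rel([.623,.1439,.1589],R);print(get_state()['qpos'].round(3))"
```

```text
[0.6265 0.1447 0.1714] w 0.151 20.0 F [ 2.8 -0.1  2.5] Fu -2.7 R 0.1533 q 1.074 tilt 19.3
shift mm [ 1.8 -1.2 12.8]
turn deg [-0.65  0.34  0.46]
[ 0.394  0.531  0.2   -0.215 -1.504 -0.633]
```

The grip is about 8 mm shallower than planned. I reopen, go deeper and regrip.

Request:
{"method": "servo_tool", "body": {"rows": [[28, 0, 0, 0, 0, 0, 0], [28, 0, 0, 0, 0, 0, 0], [28, 1.5, -1, 4, -0.5, 0, 0], [28, 1.5, -1, 8, -0.5, 0, 0], [28, 1.5, -1, 8, -0.5, 0, 0], [28, 1.5, -1, 8, -0.5, 0, 0], [28, 1.5, -1, 8, -0.5, 0, 0]]}}

```text
time_s: 18.28
tool_pos: [0.6233, 0.1437, 0.1625]
eef_rot: [-0.591, 0.787, 0.141, -0.102]
force: [1.1, -0.1, 0.2]
width: 0.285
finger_force: 0.0
```

Request:
{"method": "servo_tool", "body": {"rows": [[0, 0, 0, 0, 0, 0, 0], [0, 0, 0, 0, 0, 0, 0], [0, 0, 0, 0, 0, 0, 0], [0, 0, 0, 0, 0, 0, 0]], "squeeze": 20}}

```text
time_s: 18.62
tool_pos: [0.6232, 0.1439, 0.163]
eef_rot: [-0.592, 0.787, 0.141, -0.101]
force: [-0.9, 1.1, 1.9]
width: 0.149
finger_force: 20.0
```

```bash
python3 st.py
```

```text
[0.6232 0.1439 0.163 ] w 0.149 20.0 F [-0.9  1.1  1.9] Fu 1.2 R 0.1449 q 1.053 tilt 20.0
```

Request:
{"method": "servo_tool", "body": {"rows": [[0, 0, 4, 1.9, 1.2, 0, 0], [0, 0, 7.9, 3.9, 2.5, 0, 0], [0, 0, 11.7, 6.1, 3.7, 0, 0], [0, 0, 15.5, 8.4, 5, 0, 0], [0, 0, 19.2, 10.8, 6.2, 0, 0], [0, 0, 22.8, 13.3, 7.5, 0, 0], [0, 0, 26.3, 16, 8.8, 0, 0], [0, 0, 29.7, 18.8, 10, 0, 0]]}}

```text
time_s: 19.28
tool_pos: [0.5925, 0.1529, 0.1565]
eef_rot: [-0.598, 0.797, 0.069, -0.047]
force: [5.3, -3.9, 2.9]
width: 0.158
finger_force: 20.0
```

```bash
python3 st.py;  python3 arc.py .79 .58 6 10 0 12.5
```

```text
[0.5925 0.1529 0.1565] w 0.158 20.0 F [ 5.3 -3.9  2.9] Fu -6.2 R 0.1451 q 0.813 tilt 9.6
0.755 [0.  4.  2.4] turn x 1.7
0.72 [0.  7.9 5. ] turn x 3.3
0.685 [ 0.  11.8  7.7] turn x 5.0
0.65 [ 0.  15.5 10.6] turn x 6.7
0.615 [ 0.  19.1 13.6] turn x 8.3
0.58 [ 0.  22.6 16.7] turn x 10.0
```

Request:
{"method": "servo_tool", "body": {"rows": [[0, 0, 4, 2.4, 1.7, 0, 0], [0, 0, 7.9, 5, 3.3, 0, 0], [0, 0, 11.8, 7.7, 5, 0, 0], [0, 0, 15.5, 10.6, 6.7, 0, 0], [0, 0, 19.1, 13.6, 8.3, 0, 0], [0, 0, 22.6, 16.7, 10, 0, 0], [0, 0, 22.6, 16.7, 10, 0, 0]]}}

```text
time_s: 19.87
tool_pos: [0.5663, 0.1607, 0.1437]
eef_rot: [-0.601, 0.8, 0.001, 0.005]
force: [2.6, -2.5, 0.7]
width: 0.151
finger_force: 20.0
```

```bash
python3 st.py;  python3 arc.py .58 .48 6 0 0 12.5
```

```text
[0.5663 0.1607 0.1437] w 0.151 20.0 F [ 2.6 -2.5  0.7] Fu -3.2 R 0.1451 q 0.592 tilt -0.2
0.563 [0.  2.1 1.2] turn x -0.0
0.547 [0.  4.1 2.5] turn x -0.0
0.53 [0.  6.1 3.8] turn x -0.0
0.513 [0.  8.1 5.1] turn x -0.0
0.497 [ 0.  10.   6.4] turn x -0.0
0.48 [ 0.  12.   7.8] turn x -0.0
```

Request:
{"method": "servo_tool", "body": {"rows": [[0, 0, 1, 0.6, 0, 0, 0], [0, 0, 2.1, 1.2, 0, 0, 0], [0, 0, 3.1, 1.9, 0, 0, 0], [0, 0, 4.1, 2.5, 0, 0, 0], [0, 0, 4.1, 2.5, 0, 0, 0]]}}

```text
time_s: 20.28
tool_pos: [0.5631, 0.1616, 0.1415]
eef_rot: [-0.6, 0.8, 0.002, 0.003]
force: [-2.2, -2.6, 11.4]
width: 0.15
finger_force: 20.0
```

```bash
python3 st.py
```

```text
[0.5631 0.1616 0.1415] w 0.15 20.0 F [-2.2 -2.6 11.4] Fu 1.3 R 0.1448 q 0.564 tilt -0.1
```

Request:
{"method": "servo_tool", "body": {"rows": [[0, 0, 0.8, 0.5, 0, 0, 0], [0, 0, 1.6, 1, 0, 0, 0], [0, 0, 2.4, 1.5, 0, 0, 0], [0, 0, 2.4, 1.5, 0, 0, 0]]}}

```text
time_s: 20.62
tool_pos: [0.5609, 0.1623, 0.1399]
eef_rot: [-0.6, 0.8, 0.002, 0.003]
force: [-2.1, -1.8, 10.0]
width: 0.151
finger_force: 20.0
```

```bash
python3 st.py
```

```text
[0.5609 0.1623 0.1399] w 0.151 20.0 F [-2.1 -1.8 10. ] Fu 1.5 R 0.1447 q 0.545 tilt -0.1
```

Request:
{"method": "servo_tool", "body": {"rows": [[0, 0, 0.8, 0.5, 0, 0, 0], [0, 0, 1.6, 1, 0, 0, 0], [0, 0, 1.6, 1, 0, 0, 0]]}}

```text
time_s: 20.87
tool_pos: [0.5593, 0.1627, 0.1388]
eef_rot: [-0.6, 0.8, 0.002, 0.003]
force: [-1.7, -2.3, 8.8]
width: 0.155
finger_force: 20.0
```

Request:
{"method": "servo_tool", "body": {"rows": [[0, 0, 0.8, 0.5, 0, 0, 0], [0, 0, 1.6, 1, 0, 0, 0], [0, 0, 1.6, 1, 0, 0, 0]]}}

```text
time_s: 21.12
tool_pos: [0.5588, 0.1629, 0.1384]
eef_rot: [-0.6, 0.8, 0.001, 0.004]
force: [0.6, -4.9, 10.8]
width: 0.152
finger_force: 20.0
```

```bash
python3 st.py
```

```text
[0.5588 0.1629 0.1384] w 0.152 20.0 F [ 0.6 -4.9 10.8] Fu -1.9 R 0.1446 q 0.526 tilt -0.1
```

Request:
{"method": "servo_tool", "body": {"rows": [[0, 0, 0.8, 0.6, 0, 0, 0], [0, 0, 1.6, 1.2, 0, 0, 0], [0, 0, 1.6, 1.2, 0, 0, 0]]}}

```text
time_s: 21.37
tool_pos: [0.5588, 0.163, 0.1383]
eef_rot: [-0.6, 0.8, 0.0, 0.005]
force: [4.9, -8.6, 13.8]
width: 0.149
finger_force: 20.0
```

```bash
python3 st.py
```

```text
[0.5588 0.163  0.1383] w 0.149 20.0 F [ 4.9 -8.6 13.8] Fu -7.1 R 0.1446 q 0.526 tilt -0.3
```

The plate has stalled at a reading of about 0.526 with the force rising, so the roller is on the block. I relieve the load, release and retreat.

Request:
{"method": "servo_tool", "body": {"rows": [[0, 0, -1.2, -1, 0, 0, 0], [35, 0, -1.2, -1, 0, 0, 0], [35, 0, -1.2, -1, 0, 0, 0], [35, 0, -1.2, -1, 0, 0, 0], [35, 0, -1.2, -1, 0, 0, 0]]}}

```text
time_s: 21.78
tool_pos: [0.5564, 0.1634, 0.1358]
eef_rot: [-0.6, 0.8, 0.002, 0.002]
force: [-0.8, 0.1, -0.4]
width: 0.337
finger_force: 0.0
```

Request:
{"method": "servo_tool", "body": {"rows": [[35, 0, 0, -5, 0, 0, 0], [35, 0, 0, -15, 0, 0, 0], [35, 0, 0, -35, 0, 0, 0], [35, 0, 0, -70, 0, 0, 0], [35, 0, 0, -110, 0, 0, 0], [35, 0, 0, -140, 0, 0, 0]]}}

```text
time_s: 22.28
tool_pos: [0.5567, 0.1626, 0.2806]
eef_rot: [-0.6, 0.8, 0.001, 0.004]
force: [0.7, 0.6, 0.4]
width: 0.348
finger_force: 0.0
```

Request:
{"method": "servo_tool", "body": {"rows": [[35, 35, 0, 0, 0, 0, 0], [35, 70, 0, 0, 0, 0, 0], [35, 110, 0, 0, 0, 0, 0], [35, 150, 0, 0, 0, 0, 0], [35, 190, 0, 0, 0, 0, 0], [35, 230, 0, 0, 0, 0, 0], [35, 260, 0, 0, 0, 0, 0], [35, 260, 0, 0, 0, 0, 0]]}}

```text
time_s: 22.95
tool_pos: [0.4817, -0.0907, 0.276]
eef_rot: [-0.599, 0.801, 0.001, 0.003]
force: [-0.6, 0.5, -0.1]
width: 0.351
finger_force: 0.0
```

Run:
```python
from h import *
st=get_state();print(st["tool_pos"].round(3),st["force"].round(1),st["joint_velocities"].round(3))
a=snapshot("scene");t=snapshot("top")
cv2.imwrite("pics/fin.png",np.hstack([cv2.resize(a["image"][130:260,380:500],(400,433)),cv2.resize(t["image"][150:310,100:250],(400,427))[:433,:].copy() if 0 else cv2.resize(t["image"][150:310,100:250],(400,433))]))
# handle end points in scene for 0.524
u=np.array([np.cos(np.radians(163.5)),np.sin(np.radians(163.5)),0]);v=np.array([-u[1],u[0],0]);hg=np.array([.6348,.1403,.03])
for q in(.50,.524,.55):
  b=hg+u*(.128*np.cos(q)-.064*np.sin(q))+np.array([0,0,.128*np.sin(q)+.064*np.cos(q)])
  print(q,[proj(s,b+k*v).round(1).tolist() for s in(a,t) for k in(-.042,.042)])
H,Sa,V=cv2.split(cv2.cvtColor(t["image"],cv2.COLOR_BGR2HSV));H=H.astype(int)
m=((H<8)|(H>172))&(Sa>150)&(V>225);m[:,:120]=0;m[:,230:]=0;m[:160]=0;m[300:]=0
ys,xs=np.nonzero(m)
if len(xs): print("red visible",xs.min(),xs.max(),ys.min(),ys.max())
cv=lambda lo,hi:[np.round(np.mean(np.argwhere((H>lo)&(H<hi)&(Sa>80)&(V>60)&(np.arange(400)[:,None]>180)&(np.arange(640)[None]>300)),axis=0),1)]
print("blue,green px",cv(100,125),cv(60,95))
```

```text
[ 0.482 -0.091  0.276] [-0.6  0.5 -0.1] [ 0.059  0.019  0.022 -0.009  0.014 -0.088]
0.5 [[473.2, 156.5], [429.8, 151.9], [136.8, 207.9], [182.9, 220.9]]
0.524 [[473.4, 156.3], [429.9, 151.7], [136.9, 206.2], [183.1, 219.2]]
0.55 [[473.7, 156.1], [430.0, 151.5], [137.0, 204.4], [183.3, 217.4]]
blue,green px [array([nan, nan])] [array([nan, nan])]
  return _methods._mean(a, axis=axis, dtype=dtype,
  ret = um.true_divide(
```

View pics/fin.png

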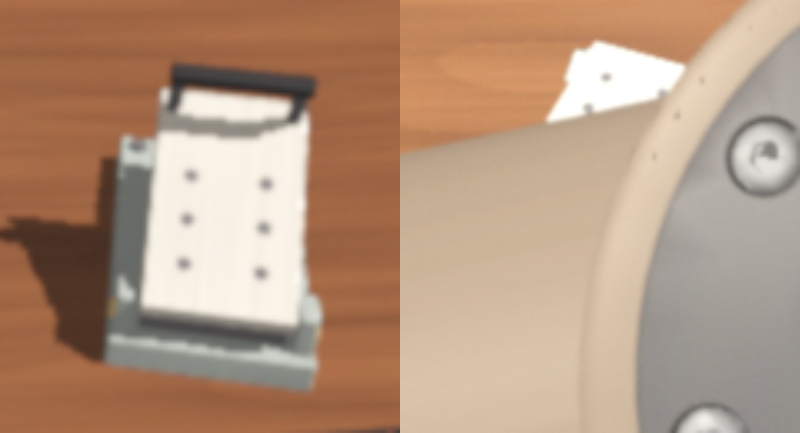

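The scene crop shows the plate resting at an intermediate tilt with the gripper clear, but the arm blocks the top view. I move aside for a last numeric check.

Request:
{"method": "servo_tool", "body": {"rows": [[35, 35, 0, 0, 0, 0, 0], [35, 70, 0, 0, 0, 0, 0], [35, 110, 0, 0, 0, 0, 0], [35, 150, -10, 0, 0, 0, 0], [35, 190, -20, 0, 0, 0, 0], [35, 230, -30, 0, 0, 0, 0], [35, 270, -40, 0, 0, 0, 0], [35, 300, -40, 0, 0, 0, 0]]}}

```text
time_s: 23.72
tool_pos: [0.4392, -0.3885, 0.2725]
eef_rot: [-0.601, 0.8, 0.002, 0.003]
force: [0.7, 0.6, 0.2]
width: 0.35
finger_force: 0.0
```

Request:
{"method": "servo_tool", "body": {"rows": [[35, 35, -10, 0, 0, 0, 0], [35, 70, -20, 0, 0, 0, 0], [35, 110, -30, 0, 0, 0, 0], [35, 150, -40, 0, 0, 0, 0], [35, 190, -50, 0, 0, 0, 0], [35, 220, -50, 0, 0, 0, 0], [35, 220, -50, 0, 0, 0, 0], [35, 220, -50, 0, 0, 0, 0]]}}

```text
time_s: 24.38
tool_pos: [0.4249, -0.6123, 0.2696]
eef_rot: [-0.6, 0.8, 0.003, 0.003]
force: [1.6, 1.1, 1.1]
width: 0.352
finger_force: 0.0
```

Run:
```python
from h import *
st=get_state();print(st["tool_pos"].round(3),abs(st["joint_velocities"]).max().round(3))
t=snapshot("top");H,Sa,V=cv2.split(cv2.cvtColor(t["image"],cv2.COLOR_BGR2HSV));H=H.astype(int)
m=np.zeros(V.shape,bool);m[195:230,130:192]=1
ys,xs=np.nonzero(m&(V<90));print("dark bar",len(xs),xs.min(),xs.max(),[(x,ys[xs==x].mean().round(1)) for x in(142,150,160,170,178)])
u=np.array([np.cos(np.radians(163.5)),np.sin(np.radians(163.5)),0]);v=np.array([-u[1],u[0],0]);hg=np.array([.6348,.1403,.03])
for q in(.50,.524,.55):
  b=hg+u*(.128*np.cos(q)-.064*np.sin(q))+np.array([0,0,.128*np.sin(q)+.064*np.cos(q)]); print(q,proj(t,b).round(1))
def rect(m,z,n):
    cs,_=cv2.findContours(m.astype(np.uint8),0,1);c=max(cs,key=cv2.contourArea,default=None)
    if c is None: print(n,"hidden");return
    r=cv2.minAreaRect(np.array([ray(t,p,z)[:2] for p in c[:,0].astype(float)],np.float32)*1000);print(n,np.round(r[0],1),np.round(r[1],1),round(r[2],1))
X=np.arange(640)[None];Y=np.arange(400)[:,None]
rect(((H<8)|(H>172))&(Sa>150)&(V>225)&(X<230)&(Y>160),.08,"red part")
rect((H>100)&(H<125)&(Sa>120)&(V>60)&(X>300)&(Y>180),.045,"blue"); rect((H>60)&(H<95)&(Sa>80)&(V>60)&(X>280)&(X<400)&(Y>180),.03,"green")
```

```text
[ 0.425 -0.612  0.27 ] 0.041
dark bar 12 138 144 [(142, np.float64(211.5)), (150, np.float64(nan)), (160, np.float64(nan)), (170, np.float64(nan)), (178, np.float64(nan))]
0.5 [159.9 214.4]
0.524 [160.  212.7]
0.55 [160.2 210.9]
red part [491.2 181.4] [28.4 58.8] 73.5
blue [ 492.1 -258.1] [95.5 35.9] 11.8
green [ 523.4 -132.5] [20.6 12.3] 89.1<stdin>:5: RuntimeWarning: Mean of empty slice.
  ret = ret.dtype.type(ret / rcount)
```

Run:
```python
from h import *
t=snapshot("top");V=cv2.cvtColor(t["image"],cv2.COLOR_BGR2GRAY);Sa=cv2.cvtColor(t["image"],cv2.COLOR_BGR2HSV)[...,1]
for x in(146,160,174): print(x,"rows 200-226",V[200:227,x].tolist())
a=snapshot("scene");G=cv2.cvtColor(a["image"],cv2.COLOR_BGR2GRAY)
for x in(440,452,464): print(x,"rows 142-166",G[142:167,x].tolist())
u=np.array([np.cos(np.radians(163.5)),np.sin(np.radians(163.5)),0]);hg=np.array([.6348,.1403,.03])
for q in(.50,.524,.55,.60):
  b=hg+u*(.128*np.cos(q)-.064*np.sin(q))+np.array([0,0,.128*np.sin(q)+.064*np.cos(q)]); print(q,proj(t,b).round(1),proj(a,b).round(1))
H=cv2.cvtColor(t["image"],cv2.COLOR_BGR2HSV)[...,0]; g=(H>60)&(H<95)&(Sa>60); g[:190]=0;g[270:]=0;g[:,:300]=0;g[:,350:]=0
ys,xs=np.nonzero(g);print("green px",len(xs),xs.mean(),ys.mean(),xs.min(),xs.max(),ys.min(),ys.max())
```

```text
146 rows 200-226 [138, 140, 141, 144, 145, 134, 108, 98, 104, 110, 107, 96, 92, 164, 234, 248, 225, 175, 133, 127, 184, 246, 255, 255, 255, 255, 250]
160 rows 200-226 [255, 254, 255, 255, 255, 255, 255, 255, 254, 218, 147, 107, 112, 117, 112, 99, 92, 108, 148, 164, 168, 206, 253, 255, 255, 255, 255]
174 rows 200-226 [255, 255, 255, 255, 255, 255, 255, 255, 255, 255, 255, 255, 254, 218, 149, 110, 114, 122, 117, 103, 96, 119, 156, 171, 207, 254, 255]
440 rows 142-166 [119, 116, 114, 113, 112, 113, 110, 94, 74, 69, 65, 59, 46, 49, 97, 175, 225, 241, 243, 243, 244, 243, 232, 193, 150]
452 rows 142-166 [121, 117, 117, 115, 113, 115, 117, 113, 99, 80, 69, 67, 62, 49, 49, 88, 157, 211, 235, 242, 242, 243, 242, 230, 192]
464 rows 142-166 [118, 117, 116, 115, 114, 116, 116, 116, 113, 102, 83, 70, 69, 66, 54, 47, 75, 132, 193, 230, 242, 241, 227, 186, 144]
0.5 [159.9 214.4] [451.3 154.2]
0.524 [160.  212.7] [451.5 154. ]
0.55 [160.2 210.9] [451.7 153.8]
0.6 [160.6 207.2] [452.1 153.5]
green px 729 326.05075445816186 227.73388203017834 314 338 204 252
```

The bar is at row 213.5, where 0.524 predicts 212.7, and the blue, green and red blocks are all where they should be. Handing in.

```bash
python3 -c "
from rig import sign_off
print(sign_off())"
```

```text
the job is handed in; nothing more can be done
None
```

The sine plate is set at about 30° with its roller on the red block, which stands squarely in the outline. Blue and green were not moved, the gripper is clear, and the job is handed in (no verdict was returned).

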